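# Load a test cartridge under the analyser's leaf spring and start the run

### The arm

A 6-joint arm with a two-finger parallel gripper is mounted at the origin on a cart in front of the work surface, level with it; the furniture and walls round the work are solid. World frame = base frame: x ahead of the robot, y to its left, z up, the work surface at z = 0. Lengths are in m, angles in degrees, forces in N, time in s.
With the tool pointing down it reaches from about 0.35 to 0.875 m from the base axis. Payload 4.2 kg.
Tool frame: the origin (TCP) lies on the front face of the gripper's body, between the roots of the fingers; the fingertips stand 70 mm ahead of it and the grasp point (between the pads) lies 51 mm ahead of it; x points along the fingers, y is the direction in which the jaws open and shut, and the axes are right-handed (so a half turn about x gives the same grasp; the last joint's range is limited). The gripper opens to 87 mm and grips with 3 to 60 N. Pads are 19 mm wide; open, the fingers measure 117 mm over their backs; the gripper's body (75 mm by 190 mm) begins 51 mm behind the grasp point.
Start: joints at [91.536, 22.042, 0.453, 0, -68.411, -14.817], TCP at [0.144, 0.608, 0.292] pointing down, gripper open.
Joint ranges: [-179.83, 179.83], [-69.29, 118.12], [-61.27, 80.66], [-181.25, 117.63], [-171.15, -9.14], [-177.46, 177.46]. Speed limits (degrees/s): [159.86, 159.86, 180, 180, 180, 180].

### API

Orientations are given as a 3x3 rotation matrix whose columns are the frame's x, y, z axes.
In Python, from station import r, viewer, spotter gives the robot as it stands.
- The arm moves only by the tool move_arm, never from a script. Its argument "series" is a list that holds one entry, the list of rows, each a list of 7 numbers: the turn, a rotation vector about the world's x, y, z scaled (see below), then the shift along the world's x, y, z scaled (see below), then the opening, from 0 (shut) to 1 (fully open). A call has 1 to 20 rows; each row shifts and turns the pose as measured when the row begins; what a row does not reach is not made up. The controller multiplies each number of a shift by 60 mm and each number of a turn by 8 degrees. A row lasts 1/8 s, in which the tool goes at most 62.5 mm and 10.7 degrees, less where a joint would pass 70% of its speed; a pose out of reach is approached as far as the arm can. A call with a number of a shift or a turn outside -1 to 1 is refused whole. A call with a gripper value outside its range is refused whole. The fingers move at their own pace and stop on an object; the grip force is fixed at half the most. Time passes only in rows, so rows that do not move let the fingers close. It gives the time, the measured TCP pose, the force and the opening at its end, in the units of the state.
- r.sense(): the state, without advancing time (a new reading comes with each control period).
- viewer.capture(name): name is "scene" or "top"; returns (picture, depth): 480x640x3 uint8, red, green, blue; 480x640 float32, m along the optical axis (not along the pixel's ray), 0 where there is no reading.
- viewer.camera_params(name): a dict with "mtx" (3x3 intrinsics, pixels), "pose" (4x4, takes a point from camera to world coordinates). Camera axes: x right, y down, z forward; pixel columns grow to the right and rows downward; lengths in m; the calibration is good to about 2 mm. A picture is of the moment at which its call begins. camera_params takes no time and is no camera call.
- r.finish_job(): hands the job in, once; it reports no verdict.
Trained networks look in the newest picture that a camera, given by its name, has taken for a name from the list of things; names that differ only in an ending like _2 or _b are one class to them, and where a whole thing is asked for, a point or a joint stands for the part that bears it (a point fixed in the world has none). Each returns a list of dicts, best first, with "conf" (0 to 1); they miss things now and then, are a little off and sometimes report something else, mostly with a low value. They report only what shows in the picture. A call takes as long as a camera call. They do not tell look-alikes from the thing itself.
- spotter.find_in(camera, name): "centre" ([column, row] in pixels, amid what is visible of it).
- spotter.trace(camera, name): "mask" (480x640 bool, what is visible of it) and "centre" ([column, row] in pixels, amid what is visible of it).
The state is a dict: "time_s": time; "joints": joint angles; "joint_velocities": joint speeds; "effort": joint torques, N m; "tcp_pos": TCP position; "ee_rot": TCP orientation; "wrist_force": force on the tool from outside, world axes, zero at the start; "moment": the same for the moment, N m; "gripper_width": opening from 0.0 (shut) to 1.0 (fully open).
Only numpy, scipy, OpenCV 4.12 (cv2) and the standard library are available. Lean on these libraries where they do the work, as an engineer would, in place of code of your own. Each camera call takes 0.05 s, during which the arm holds its last target.

### The job

Load the test cartridge that lies in the analyser's bay: with closed fingertips in its blue thumb dish, press it firmly down against the sprung heater plate and, keeping it down, push it under the leaf spring until it is fully home against the end stop. Then press the green start key on the analyser. Do not pick up or tip the cartridge, do not press the key before the cartridge is home, and leave the other things on the bench where they are.

Things in the scene. Friction and masses are not known exactly. Their poses are not given: they have to be found in the camera images.
- analyser: White bench-top analyser, fixed, 244 mm long (x), 150 wide (y). Origin on the bench, mid-width; +x is the loading direction, roughly away from the robot, z up. The bay, open above, is a channel 67 mm wide from x = -156 mm to the head; its steel rails' tops are at z = 36 mm. The head spans x = 10 to 88 mm, its top at z = 79 mm; its roof overhangs the bay's end.
- home_mark (a point): End stop for the cartridge's nose, inside the head: x = 45.5 mm, y = 0, z = 30 mm in the analyser's frame. Fully home the cartridge's nose touches it, its origin then at x = -13.5 mm, y = 0 in the analyser's frame.
- heater_plate (a joint): Sprung aluminium floor of the bay, always level, under the cartridge. Value: how far it is pressed down, m: 0 at rest (surface at z = 30 mm), 0.009 at the bottom. It pushes back with 7 N at first, 12.5 N at the bottom. Pressed 5 to 8 mm, the cartridge's nose passes under the spring's lip; under about 3 mm it jams against the lip.
- spring_lip (a point): Middle of the lower edge of the leaf spring's rolled steel lip at rest: x = -10 mm, z = 38.5 mm in the analyser's frame. The spring runs from here into the head; its belly, 20 mm further in, hangs 4 mm lower, is lifted by the passing nose (bearing on it with about 7 N) and drops behind the nose at home. The push needed is 4 to 12 N.
- leaf_spring (a joint): Angle of the leaf spring in rad, 0 at rest, growing as the cartridge lifts it (about 0.04 to 0.07 both while the nose passes and with the cartridge home and let go).
- cartridge: White test cartridge, blue nose and thumb dish, loose in the bay: 118 mm long (x), 64 wide (y), 11 thick; the nose (front 27 mm) is 14 thick with a 2 mm bevel; 50 to 100 g. Origin in the middle of its underside, +x towards the nose, 59 mm ahead of the origin. At the start it lies on the heater plate, nose 6 to 18 mm short of the spring's lip.
- thumb_dish (a point): Centre of the floor of the thumb dish in the cartridge's top: 31 mm behind the cartridge's origin, 8 mm above its underside. The dish is a flat-floored recess 40 mm long (along x), 44 mm wide and 3 mm deep; a fingertip pushes against its front wall, 20 mm ahead of this point.
- start_key (a joint): Green round start key, 22 mm across, on top of the analyser's head; value = how far it is pressed, in m: 0 up, 0.005 fully down at about 4 N. It springs back. It counts as pressed from 0.003.
- start_key_top (a point): Centre of the top of the start key; press straight down.
- spare_cartridge: Spare cartridge, same shape with an orange nose, lying on the bench to the left of the analyser. Leave it.
- petri_dish: Petri dish, 62 mm across, 15 mm high, right of the analyser. Leave it.
- tape_roll: Roll of tape, 75 mm across, 24 mm high. Leave it.
- reagent_bottle: Amber bottle, 48 mm across, 90 mm high. Leave it.
- beaker: Small beaker, 53 mm across, 67 mm high. Leave it.
- tip_rack: Tip rack with yellow lid, 82 x 120 x 63 mm. Leave it.
- forceps: Steel forceps, 128 mm long, lying flat. Leave them.
Mind the look-alikes: they are no part of the job. What is shaped like the cartridge but turquoise is not meant.

How it is judged (in metres and radians):
On the way, in this order (a step that is already met when the one before it is completed fails the run):
1. the fingers press the cartridge and its plate down by at least 3 mm while its nose is still outside the lip (value of joint heater_plate above 0.003 m and contact force between the fingers and cartridge above 3 N and x of cartridge in the frame of analyser below -0.0675 m), for 0.05 s.
2. the cartridge has passed under the spring and is home within 3 mm of the end stop (x of cartridge in the frame of analyser above -0.0165 m and z of cartridge in the frame of analyser below 0.029 m), for 0.2 s.
3. the start key is pressed (value of joint start_key above 0.003 m and x of cartridge in the frame of analyser above -0.0165 m), for 0.05 s.
At the end, for the whole second after the job is handed in: The cartridge lies level and at rest in the bay, within 3 mm of the end stop, held at least 1 mm down by the leaf spring; the start key has been pressed and is up again (all of step 2 and z of cartridge in the frame of analyser above 0.02 m and angle between cartridge's own z axis and vertical below 0.05 rad and value of joint start_key below 0.0015 m and linear speed of cartridge below 0.01 m/s); the robot touches nothing.
It fails at once if the cartridge is lifted more than 6 mm off its starting level or tipped by more than 7 degrees (z of cartridge in the frame of analyser above 0.036 m or angle between cartridge's own z axis and vertical above 0.12 rad).
It fails at once if the start key is pressed while the cartridge is not home (value of joint start_key above 0.002 m and not (x of cartridge in the frame of analyser above -0.0165 m)).
It fails at once if one of the other things on the bench is moved by more than 15 mm (distance of any of spare_cartridge, petri_dish, tape_roll, reagent_bottle, beaker, tip_rack, forceps from where it was at the start of the episode above 0.015 m).
It also fails if it takes over 45 s, if anything falls off the work surface, if the arm or the gripper's body presses on something with over 40 N, if the wrist force passes 120 N, or if a joint passes its speed limit or range.

## Working session

There is one attempt and no reset: what is moved stays moved. The work goes in short steps, Python scripts to look and compute and a tool call to move; the robot and the scene stay as the last step left them, time stands still between calls to the robot, and variables do not carry over. Pictures are saved under pics/ and viewed, and the job is handed in when it is done.

Besides the shell and the picture viewer there is one more tool, called after "Request:" by a JSON object that holds its "api" and its "payload". move_arm: Moves the arm, as the interface text tells. Its arguments: {"type":"object","properties":{"series":{"type":"array","items":{"type":"array","items":{"type":"array","items":{"type":"number","minimum":-1,"maximum":1}}}}},"required":["series"]}

```bash
ls; mkdir -p pics
python3 - <<'E'
from station import r, viewer, spotter
import cv2
for n in ("scene","top"):
    p,d=viewer.capture(n); cv2.imwrite(f"pics/{n}0.png",p[:,:,::-1])
    c=viewer.camera_params(n); print(n,c["mtx"].round(1).tolist(),c["pose"].round(3).tolist())
    for k in ("cartridge","thumb_dish","start_key","analyser","spare_cartridge"):
        print(k,[(x["conf"],[round(float(v),1) for v in x["centre"]]) for x in spotter.find_in(n,k)])
s=r.sense();print(s)
E
```

```text
pics
scene [[555.6, 0.0, 296.9], [0.0, 555.6, 237.2], [0.0, 0.0, 1.0]] [[-0.43, -0.381, 0.818, -0.897], [-0.903, 0.203, -0.379, 0.632], [-0.022, -0.902, -0.432, 0.839], [0.0, 0.0, 0.0, 1.0]]
cartridge [(0.83, [295.9, 257.5]), (0.57, [362.0, 244.5])]
thumb_dish [(0.86, [297.2, 256.5]), (0.47, [360.0, 247.2])]
start_key [(0.33, [280.7, 249.1])]
analyser [(0.89, [283.5, 250.6])]
spare_cartridge [(0.85, [247.3, 276.7]), (0.46, [161.9, 290.6])]
top [[571.6, 0.0, 310.7], [0.0, 571.6, 238.9], [0.0, 0.0, 1.0]] [[-0.026, -0.981, 0.191, 0.264], [-1.0, 0.023, -0.017, 0.004], [0.012, -0.192, -0.981, 1.456], [0.0, 0.0, 0.0, 1.0]]
cartridge [(0.41, [303.1, 221.2])]
thumb_dish [(0.87, [413.4, 260.1]), (0.46, [136.3, 258.8])]
start_key []
analyser [(0.88, [304.2, 222.0])]
spare_cartridge [(0.8, [244.9, 256.4])]
{'time_s': 0.6, 'joints': array([ 9.15354711e+01,  2.20410231e+01,  4.51945330e-01,  2.14633361e-04,
       -6.84129929e+01, -1.48162154e+01]), 'joint_velocities': array([-0.07275804, -0.00590616, -0.07491919, -0.05728749,  0.06557945,
        0.06208531]), 'effort': array([ 5.98224710e-05, -3.90213704e+01,  1.87534368e+01,  4.22247604e+00,
        1.53925410e-02, -3.00871341e-05]), 'tcp_pos': array([0.14355365, 0.60825624, 0.2922529 ]), 'ee_rot': array([[ 4.45048640e-06, -2.29721322e-01, -9.73256448e-01],
       [-3.60346641e-05, -9.73256448e-01,  2.29721321e-01],
       [-9.99999999e-01,  3.40485976e-05, -1.26093953e-05]]), 'wrist_force': array([ 0.1386451 , -0.61113931,  0.05194977]), 'moment': array([-0.06125182, -0.03745606, -0.05194056]), 'gripper_width': 0.9974265551008424}
```

View pics/scene0.png

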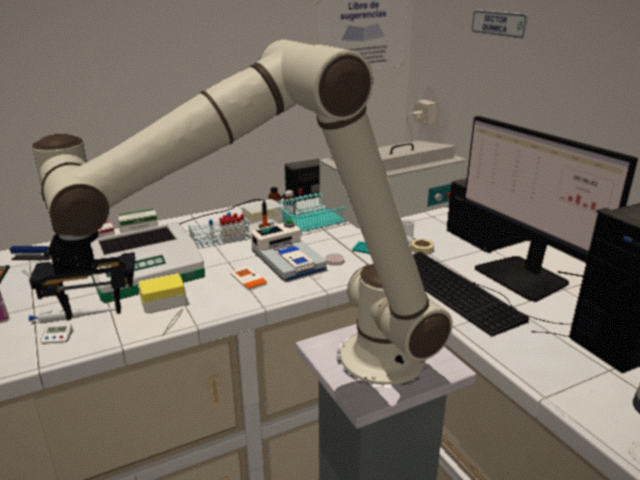

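View pics/top0.png

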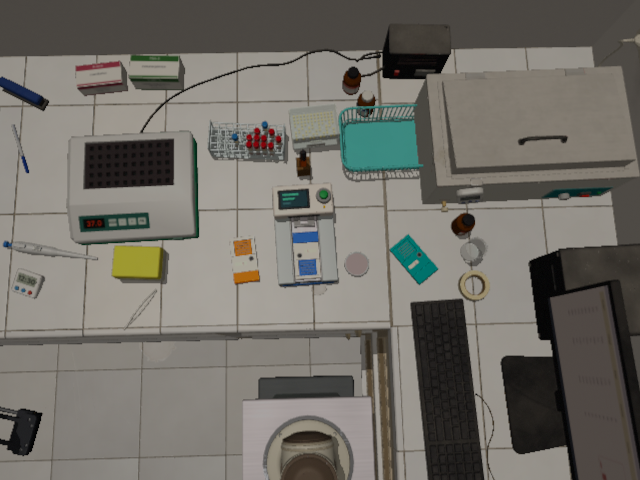

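The top view shows the analyser in front of the robot: bay from row 283 up to the head at about row 215, blue dish near (306,266), and green key near (323,196). I'll zoom in and fit its pose.

```bash
cat > h.py <<'E'
import numpy as np
def pix2w(c,d,u,v,z=None):
    K=c["mtx"];T=c["pose"];ray=np.array([(u-K[0,2])/K[0,0],(v-K[1,2])/K[1,1],1])
    R=T[:3,:3]@ray
    t=(z-T[2,3])/R[2] if z is not None else d
    return T[:3,3]+R*t
def w2pix(c,p):
    T=np.linalg.inv(c["pose"]);q=c["mtx"]@(T[:3,:3]@np.asarray(p)+T[:3,3]);return q[:2]/q[2]
E
python3 - <<'E'
from station import r, viewer, spotter
import cv2,numpy as np
from h import *
p,d=viewer.capture("top");c=viewer.camera_params("top")
np.savez("top.npz",p=p,d=d,mtx=c["mtx"],pose=c["pose"])
im=cv2.resize(p[175:295,255:355],None,fx=6,fy=6,interpolation=cv2.INTER_CUBIC)[:, :, ::-1].copy()
im=cv2.resize(im,(500,600));cv2.imwrite("pics/crop.png",im)
for k in ("analyser",):
    m=spotter.trace("top",k)[0]; M=m["mask"].astype(np.uint8)
    q=np.argwhere(M); print(k,m["conf"],M.sum(),q.min(0),q.max(0))
    v,u=np.nonzero(M); P=np.array([pix2w(c,d[b,a],a,b) for a,b in zip(u,v) if d[b,a]>0])
    for lo,hi in ((.02,.033),(.033,.045),(.07,.083),(.083,.1)):
        Q=P[(P[:,2]>lo)&(P[:,2]<hi)]
        if len(Q)>10: print(lo,len(Q),np.median(Q,0).round(4),cv2.minAreaRect(Q[:,:2].astype(np.float32)*1000))
hsv=cv2.cvtColor(p,cv2.COLOR_RGB2HSV)
for n,lo,hi in (("green",(50,90,50),(85,255,255)),("blue",(105,110,60),(130,255,255))):
    m=cv2.inRange(hsv,lo,hi);m2=np.zeros_like(m);m2[180:290,265:345]=m[180:290,265:345]
    k,l,s,ce=cv2.connectedComponentsWithStats(m2)
    for i in range(1,k):
        if s[i,4]>15: u,v=ce[i]; dd=np.median(d[l==i]); print(n,s[i],ce[i].round(1),pix2w(c,dd,u,v).round(4))
E
```

```text
analyser 0.56 4865 [183 272] [285 338]
0.02 521 [ 0.5632 -0.0049  0.0305] ((516.5368041992188, -7.146308898925781), (172.9879608154297, 150.29031372070312), 2.4439892768859863)
0.033 2151 [ 0.522  -0.0079  0.0375] ((518.749267578125, -6.8749847412109375), (170.60475158691406, 149.77357482910156), 2.4519615173339844)
0.07 1399 [0.6303 0.0054 0.0789] ((635.4484252929688, -1.7933731079101562), (80.10105895996094, 150.7891082763672), 1.6772282123565674)
0.083 388 [ 0.6368 -0.0242  0.0854] ((632.9843139648438, -0.8032989501953125), (72.2712173461914, 142.69650268554688), 3.7041852474212646)
green [320 190   8   9  57] [323.4 194. ] [ 0.6404 -0.0543  0.0989]
green [282 193  17   8  95] [289.1 196.1] [0.6419 0.0305 0.0811]
blue [293 232  25  11 250] [305. 237.] [ 0.5448 -0.0069  0.0442]
blue [299 259  18  16 242] [307.3 267. ] [ 0.4692 -0.0108  0.0392]
blue [293 282  30   4  49] [308.3 283.2] [ 0.4312 -0.0126  0.0147]
```

View pics/crop.png

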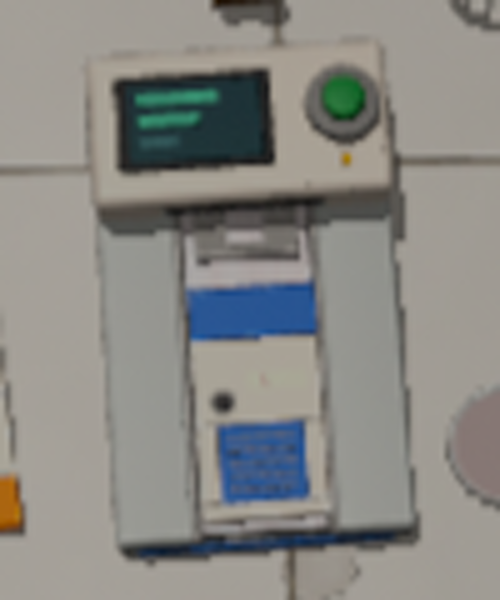

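Run:
```python
import numpy as np,cv2
from h import *
f=np.load("top.npz");c={"mtx":f["mtx"],"pose":f["pose"]};d=f["d"];p=f["p"]
for v in range(188,202): print(v,[int(round(1000*pix2w(c,d[v,u],u,v)[2])) for u in range(314,334)])
for v in range(206,290): 
    q=[pix2w(c,d[v,u],u,v) for u in range(299,311)]; m=np.median(q,0); print(v,(1000*m).round(1)[[0,2]],p[v,304],end=" | ")
```

```text
188 [85, 77, 77, 78, 81, 86, 89, 89, 92, 90, 95, 90, 90, 79, 79, 81, 82, 79, -3, -4]
189 [76, 79, 78, 78, 92, 89, 92, 87, 91, 89, 88, 88, 91, 92, 89, 79, 79, 76, 2, 4]
190 [79, 81, 80, 88, 92, 95, 92, 96, 96, 103, 103, 103, 91, 85, 95, 78, 76, 78, 0, 4]
191 [81, 75, 79, 91, 94, 93, 103, 101, 100, 103, 98, 99, 98, 89, 90, 94, 76, 78, 2, 5]
192 [87, 81, 93, 87, 93, 100, 103, 93, 98, 99, 103, 100, 103, 101, 93, 93, 88, 77, 2, -5]
193 [78, 78, 90, 88, 89, 100, 92, 105, 98, 98, 101, 103, 102, 97, 91, 91, 85, 73, 3, -4]
194 [77, 80, 85, 97, 93, 100, 100, 97, 99, 96, 101, 97, 101, 97, 94, 94, 91, 77, 3, 3]
195 [79, 79, 89, 94, 91, 95, 100, 101, 98, 96, 108, 100, 100, 100, 99, 90, 88, 80, -1, 1]
196 [76, 72, 88, 86, 94, 92, 106, 102, 101, 100, 95, 102, 97, 84, 92, 92, 88, 76, 66, -1]
197 [79, 77, 89, 100, 94, 92, 90, 97, 98, 99, 99, 96, 92, 91, 90, 89, 89, 74, 73, 3]
198 [84, 80, 78, 92, 93, 94, 95, 95, 89, 97, 90, 90, 97, 91, 91, 89, 85, 80, 75, 4]
199 [77, 75, 80, 87, 89, 89, 94, 94, 87, 90, 89, 88, 91, 88, 90, 81, 81, 80, 76, 2]
200 [77, 77, 79, 78, 86, 90, 94, 92, 91, 91, 89, 89, 94, 91,
[... 2229 characters left out ...]
2  38.6] [ 65  91 135] | 270 [461.6  40. ] [ 60  85 126] | 271 [459.2  38.7] [ 43  83 140] | 272 [456.8  38.8] [ 70  89 125] | 273 [454.   39.4] [ 62  88 134] | 274 [451.7  39.9] [ 41  86 148] | 275 [449.   40.8] [113 121 141] | 276 [446.2  42.8] [158 154 145] | 277 [443.7  42.3] [168 162 150] | 278 [442.1  35. ] [130 124 114] | 279 [440.4  29.7] [135 131 130] | 280 [437.8  29.3] [146 142 140] | 281 [436.9  15.7] [101  97  96] | 282 [434.4  15.4] [71 71 68] | 283 [431.8  16.1] [56 68 91] | 284 [430.   10.1] [27 46 74] | 285 [428.2   2.4] [75 73 73] | 286 [425.8   1.2] [144 139 134] | 287 [4.233e+02 1.000e-01] [163 159 151] | 288 [420.7   2.9] [164 159 151] | 289 [418.    1.4] [163 159 151] |
```

Request:
{"api": "move_arm", "payload": {"series": [[[0,0,0.5,1,-0.2,0,0],[0,0,0.5,1,-0.6,0,0],[0,0,0.5,1,-0.8,0,0],[0,0,0.5,0.8,-1,0,0],[0,0,0,0.6,-1,0,0],[0,0,0,0.4,-1,0,0],[0,0,0,0,-1,0,0],[0,0,0,0,-1,0,0],[0,0,0,0,-1,0,0],[0,0,0,0,-1,0,0]]]}}

```text
time_s: 1.95
tcp_pos: [0.4044, 0.1167, 0.2921]
ee_rot: [[0.004, 0.065, -0.998], [0.002, -0.998, -0.065], [-1.0, -0.002, -0.004]]
wrist_force: [1.4, 0.9, -0.3]
gripper_width: 0.023
```

The key top sits at about (0.640, -0.054, 0.100). The dish floor centre is at about (0.469, -0.011), z 0.038. The lip is near x = 0.577 and the analyser's yaw is about 2.6°.

Request:
{"api": "move_arm", "payload": {"series": [[[0,0,-0.14,0.5,-0.8,0,0],[0,0,0,0.4,-0.8,0,0],[0,0,0,0.18,-0.5,0,0],[0,0,0,0,0,-0.8,0],[0,0,0,0,0,-0.8,0],[0,0,0,0,0,-0.4,0],[0,0,0,0,0,0,0]]]}}

```text
time_s: 2.82
tcp_pos: [0.4708, -0.0183, 0.1728]
ee_rot: [[0.014, 0.038, -0.999], [0.005, -0.999, -0.038], [-1.0, -0.004, -0.015]]
wrist_force: [-0.4, -0.6, 1.0]
gripper_width: 0.003
```

Run:
```python
from station import r, viewer
import cv2
s=r.sense();print(s["tcp_pos"].round(4),s["ee_rot"].round(4).tolist(),s["wrist_force"].round(2))
for n in("top","scene"):
    p,d=viewer.capture(n)
    a=p[175:295,235:395] if n=="top" else p[200:300,220:360]
    cv2.imwrite(f"pics/{n}1.png",cv2.resize(a,None,fx=5,fy=5,interpolation=cv2.INTER_CUBIC)[:,:,::-1])
```

```text
[ 0.4708 -0.0183  0.1728] [[0.0144, 0.0384, -0.9992], [0.0049, -0.9993, -0.0384], [-0.9999, -0.0043, -0.0145]] [-0.45 -0.59  1.01]
```

View pics/scene1.png

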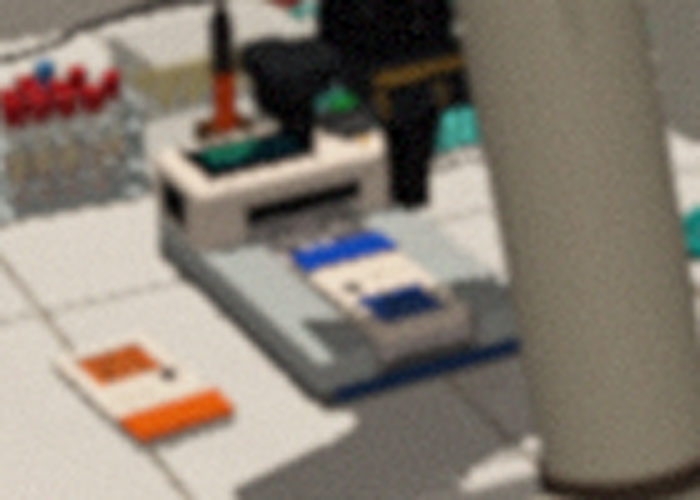

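View pics/top1.png

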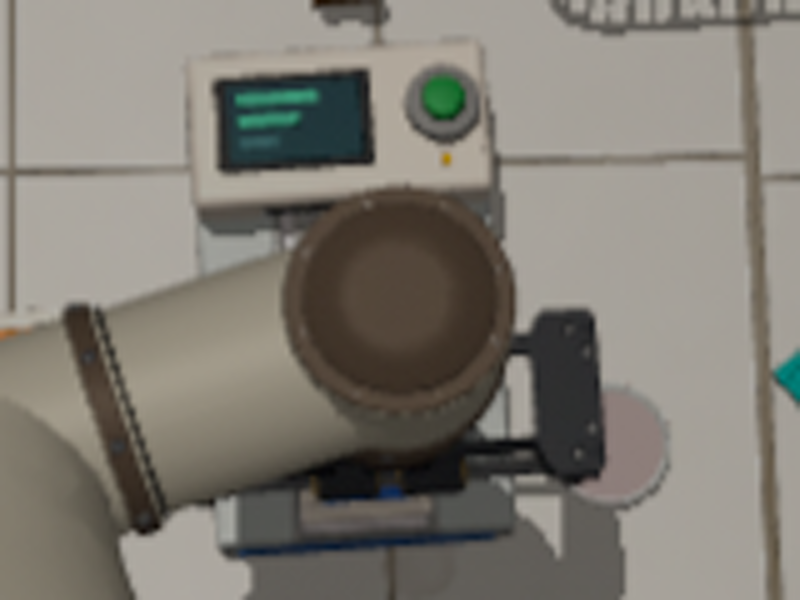

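Run:
```python
from station import r, viewer
import cv2
from h import *
s=r.sense();c=viewer.camera_params("scene")
X=s["ee_rot"];t=s["tcp_pos"]
p,d=viewer.capture("scene");im=p[:,:,::-1].copy()
im=cv2.resize(im[150:300,200:400],None,fx=4,fy=4,interpolation=cv2.INTER_CUBIC)
for q in ([.07,0,0],[.07,.015,0],[.07,-.015,0],[0,0,0],[0,.095,0],[0,-.095,0],[.07,.0585,0],[.07,-.0585,0]):
    u=w2pix(c,t+X@np.array(q));print(q,u.round(1)); cv2.circle(im,tuple(((u-[200,150])*4).astype(int).tolist()),4,(0,0,255),1)
cv2.imwrite("pics/scene2.png",im)
```

```text
[0.07, 0, 0] [301.1 239.7]
[0.07, 0.015, 0] [305.5 238.7]
[0.07, -0.015, 0] [296.7 240.8]
[0, 0, 0] [301.  218.7]
[0, 0.095, 0] [328.5 212.5]
[0, -0.095, 0] [272.2 225.2]
[0.07, 0.0585, 0] [317.9 235.6]
[0.07, -0.0585, 0] [283.9 243.9]
```

View pics/scene2.png

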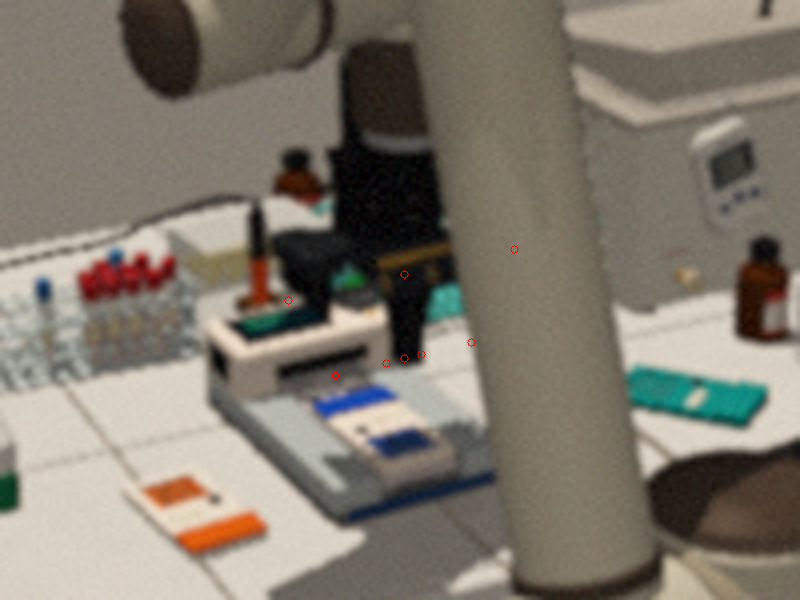

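The closed tips are at scene pixel (301,239), which matches the projection. The black lump at about (279,225) is a side part of the gripper, so I'll check how low it hangs.

Run:
```python
from station import r, viewer
from h import *
c=viewer.camera_params("scene");p,d=viewer.capture("scene");s=r.sense()
for (u0,u1,v0,v1) in ((265,290,206,234),(292,312,212,242)):
    P=np.array([pix2w(c,d[v,u],u,v) for u in range(u0,u1) for v in range(v0,v1) if d[v,u]>0 and p[v,u].max()<45])
    L=(P-s["tcp_pos"])@s["ee_rot"]
    L=L[(abs(L[:,1])<.13)&(abs(L[:,2])<.12)&(L[:,0]<.09)]
    print(len(L)); print(np.percentile(L,[1,5,25,50,75,95,99],axis=0).round(3))
```

```text
301
[[-0.054 -0.097 -0.026]
 [-0.046 -0.096 -0.019]
 [-0.041 -0.09  -0.003]
 [-0.039 -0.084  0.015]
 [-0.027 -0.068  0.03 ]
 [-0.007 -0.051  0.04 ]
 [-0.    -0.048  0.042]]
278
[[-0.038 -0.043 -0.004]
 [-0.033 -0.036  0.001]
 [-0.018 -0.023  0.009]
 [-0.005 -0.009  0.016]
 [ 0.031  0.002  0.034]
 [ 0.06   0.011  0.04 ]
 [ 0.065  0.016  0.043]]
```

Request:
{"api": "move_arm", "payload": {"series": [[[-0.03,0.1,0.05,-0.06,0.12,-0.2,0],[0,0,0,0,0,-0.3,0],[0,0,0,0,0,-0.3,0],[0,0,0,0,0,0,0]]]}}

```text
time_s: 3.52
tcp_pos: [0.4698, -0.0083, 0.1284]
ee_rot: [[0.013, 0.048, -0.999], [0.004, -0.999, -0.048], [-1.0, -0.004, -0.013]]
wrist_force: [-0.0, 0.9, -1.0]
gripper_width: 0.007
```

Request:
{"api": "move_arm", "payload": {"series": [[[0,0.1,0,-0.06,-0.05,-0.1,0],[0,0,0,0,0,-0.1,0],[0,0,0,0,0,0,0]]]}}

```text
time_s: 3.9
tcp_pos: [0.4668, -0.0109, 0.117]
ee_rot: [[0.0, 0.049, -0.999], [0.005, -0.999, -0.049], [-1.0, -0.005, -0.001]]
wrist_force: [-0.4, -1.8, 0.4]
gripper_width: 0.004
```

Request:
{"api": "move_arm", "payload": {"series": [[[0,0,0,0,0,-0.1,0],[0,0,0,0,0,-0.08,0],[0,0,0,0,0,0,0]]]}}

```text
time_s: 4.28
tcp_pos: [0.4672, -0.0109, 0.1067]
ee_rot: [[0.001, 0.05, -0.999], [0.005, -0.999, -0.05], [-1.0, -0.005, -0.002]]
wrist_force: [-1.8, 0.7, 5.3]
gripper_width: 0.009
```

Request:
{"api": "move_arm", "payload": {"series": [[[0,0,0,0,0,-0.06,0],[0,0,0,0,0,-0.04,0],[0,0,0,0,0,0,0]]]}}

```text
time_s: 4.65
tcp_pos: [0.4674, -0.0108, 0.1026]
ee_rot: [[0.002, 0.051, -0.999], [0.005, -0.999, -0.051], [-1.0, -0.004, -0.002]]
wrist_force: [-2.8, 0.3, 8.1]
gripper_width: 0.007
```

Request:
{"api": "move_arm", "payload": {"series": [[[0,0,0,0,0,-0.05,0],[0,0,0,0,0,-0.03,0]]]}}

```text
time_s: 4.9
tcp_pos: [0.4676, -0.0108, 0.0997]
ee_rot: [[0.002, 0.052, -0.999], [0.004, -0.999, -0.052], [-1.0, -0.004, -0.002]]
wrist_force: [-4.4, 1.2, 10.0]
gripper_width: 0.003
```

Run:
```python
from station import r, viewer
import cv2
s=r.sense();print(s["tcp_pos"].round(4),s["wrist_force"].round(2))
p,d=viewer.capture("scene")
cv2.imwrite("pics/s3.png",cv2.resize(p[200:300,240:340],None,fx=6,fy=6,interpolation=cv2.INTER_CUBIC)[:,:,::-1])
s=r.sense();print(s["tcp_pos"].round(4),s["wrist_force"].round(2))
```

```text
[ 0.4676 -0.0108  0.0997] [-4.44  1.19  9.98]
[ 0.4676 -0.0108  0.0996] [-2.92  1.21 10.34]
```

View pics/s3.png

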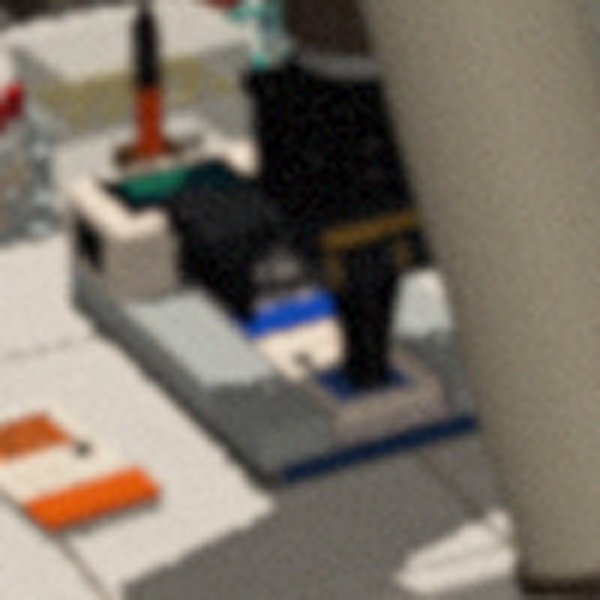

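The tips are seated in the dish, with the dish's blue floor visible around them, and the plate is down about 6–7 mm. Next I push forward along the analyser's axis.

Request:
{"api": "move_arm", "payload": {"series": [[[0,0,0,0.12,0.005,0,0],[0,0,0,0.12,0.005,-0.01,0]]]}}

```text
time_s: 5.2
tcp_pos: [0.4815, -0.0106, 0.1008]
ee_rot: [[0.001, 0.053, -0.999], [0.003, -0.999, -0.053], [-1.0, -0.003, -0.001]]
wrist_force: [-3.6, -0.3, 8.9]
gripper_width: 0.003
```

Request:
{"api": "move_arm", "payload": {"series": [[[0,0,-0.04,0.08,0.005,-0.035,0],[0,0,0,0.1,0.005,-0.03,0]]]}}

```text
time_s: 5.45
tcp_pos: [0.4923, -0.0102, 0.099]
ee_rot: [[0.0, 0.049, -0.999], [0.002, -0.999, -0.049], [-1.0, -0.002, -0.0]]
wrist_force: [-3.9, 1.4, 12.6]
gripper_width: 0.002
```

Request:
{"api": "move_arm", "payload": {"series": [[[0,0,0,0.1,0.005,-0.005,0],[0,0,0,0.1,0.005,-0.015,0]]]}}

```text
time_s: 5.7
tcp_pos: [0.5035, -0.0097, 0.0996]
ee_rot: [[-0.003, 0.049, -0.999], [0.001, -0.999, -0.049], [-1.0, -0.001, 0.002]]
wrist_force: [-4.8, 1.8, 8.7]
gripper_width: 0.006
```

Run:
```python
from station import r, viewer
import cv2
s=r.sense();print(s["tcp_pos"].round(4),s["wrist_force"].round(2))
p,d=viewer.capture("scene")
cv2.imwrite("pics/s4.png",cv2.resize(p[200:300,240:340],None,fx=6,fy=6,interpolation=cv2.INTER_CUBIC)[:,:,::-1])
```

```text
[ 0.5035 -0.0097  0.0996] [-4.8   1.78  8.69]
```

View pics/s4.png

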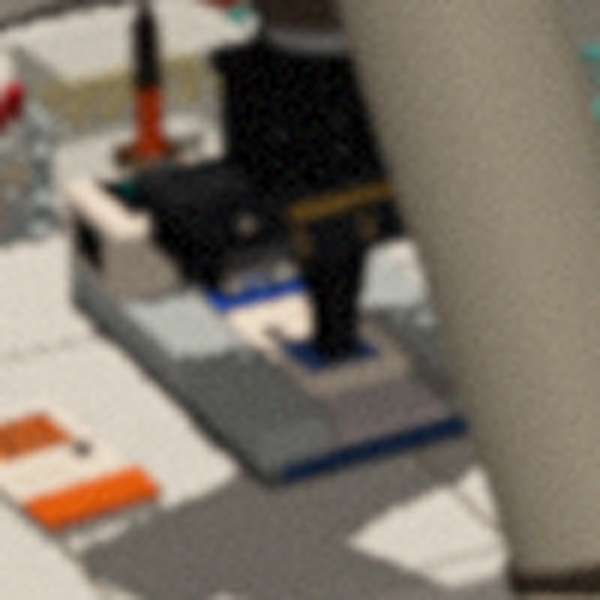

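Request:
{"api": "move_arm", "payload": {"series": [[[0,-0.02,0,0.1,0.005,-0.015,0],[0,0,0,0.1,0.005,-0.02,0],[0,0,0,0.1,0.005,-0.02,0]]]}}

```text
time_s: 6.12
tcp_pos: [0.5116, -0.0097, 0.099]
ee_rot: [[-0.026, 0.047, -0.999], [-0.003, -0.999, -0.047], [-1.0, 0.002, 0.026]]
wrist_force: [-11.4, 4.5, 17.9]
gripper_width: 0.006
```

Run:
```python
from station import r, viewer
import cv2
p,d=viewer.capture("scene")
s=r.sense();print(s["tcp_pos"].round(4),s["wrist_force"].round(2))
cv2.imwrite("pics/s5.png",cv2.resize(p[200:300,240:340],None,fx=6,fy=6,interpolation=cv2.INTER_CUBIC)[:,:,::-1])
p,d=viewer.capture("top")
cv2.imwrite("pics/t5.png",cv2.resize(p[175:295,255:355],None,fx=5,fy=5,interpolation=cv2.INTER_CUBIC)[:,:,::-1])
```

```text
[ 0.5128 -0.0096  0.099 ] [-8.21  1.68 16.23]
```

View pics/s5.png

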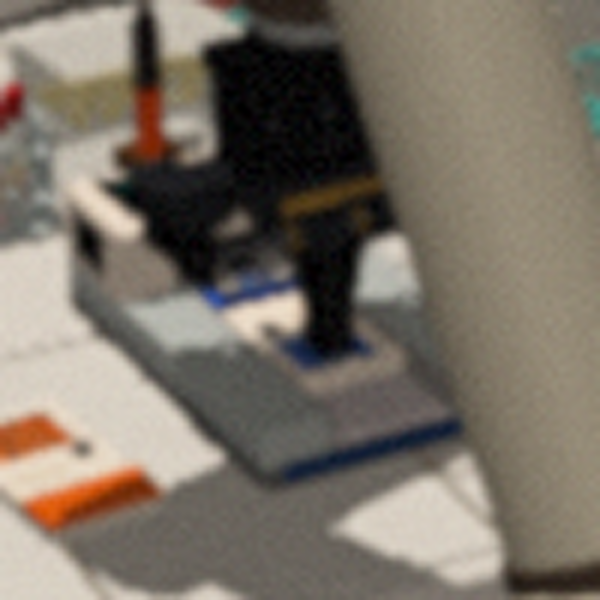

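View pics/t5.png

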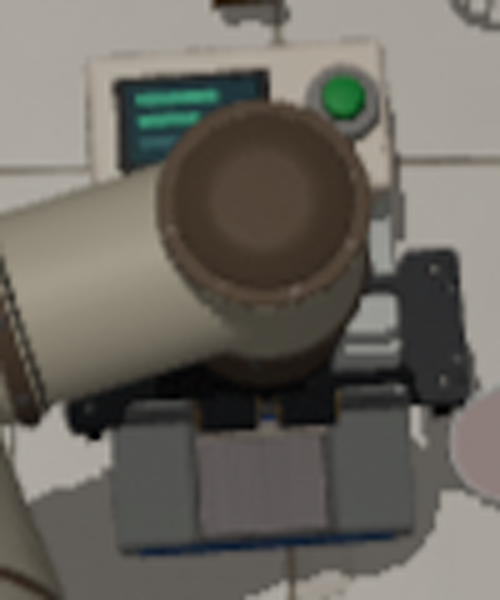

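The nose is under the lip and lifting the spring. I'll keep pushing and take out the slight tool tilt as I go.

Request:
{"api": "move_arm", "payload": {"series": [[[0,-0.12,0,0.12,0.005,-0.01,0],[0,-0.1,0,0.12,0.005,-0.01,0],[0,-0.05,0,0.12,0.005,-0.015,0]]]}}

```text
time_s: 6.6
tcp_pos: [0.5274, -0.0093, 0.099]
ee_rot: [[-0.002, 0.047, -0.999], [-0.006, -0.999, -0.047], [-1.0, 0.006, 0.002]]
wrist_force: [-10.7, 6.4, 18.8]
gripper_width: 0.003
```

Request:
{"api": "move_arm", "payload": {"series": [[[0,-0.05,0,0.12,0.025,-0.01,0],[0,-0.05,0,0.12,0.02,-0.01,0]]]}}

```text
time_s: 6.85
tcp_pos: [0.5391, -0.0074, 0.0993]
ee_rot: [[0.005, 0.047, -0.999], [-0.008, -0.999, -0.047], [-1.0, 0.009, -0.005]]
wrist_force: [-3.6, -0.6, 9.9]
gripper_width: 0.002
```

Run:
```python
from station import r, viewer
import cv2
p,d=viewer.capture("scene")
s=r.sense();print(s["tcp_pos"].round(4),s["ee_rot"].round(3)[:,0],s["wrist_force"].round(2))
cv2.imwrite("pics/s6.png",cv2.resize(p[200:300,240:340],None,fx=6,fy=6,interpolation=cv2.INTER_CUBIC)[:,:,::-1])
```

```text
[ 0.5405 -0.0072  0.0997] [ 0.008 -0.008 -1.   ] [-1.46 -0.93 10.2 ]
```

View pics/s6.png

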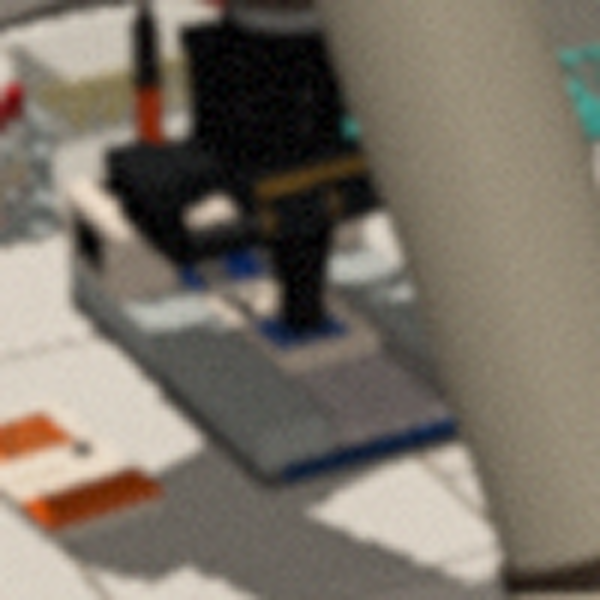

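Request:
{"api": "move_arm", "payload": {"series": [[[0.04,0.05,0,0.08,0.01,-0.015,0],[0,0,0,0.08,0.005,-0.01,0]]]}}

```text
time_s: 7.15
tcp_pos: [0.5479, -0.007, 0.1]
ee_rot: [[-0.005, 0.048, -0.999], [-0.004, -0.999, -0.048], [-1.0, 0.004, 0.006]]
wrist_force: [-6.4, -0.6, 9.7]
gripper_width: 0.007
```

Request:
{"api": "move_arm", "payload": {"series": [[[0,-0.04,0,0.1,0.005,-0.01,0],[0,-0.04,0,0.1,0.005,-0.01,0]]]}}

```text
time_s: 7.4
tcp_pos: [0.5525, -0.0077, 0.0995]
ee_rot: [[-0.014, 0.047, -0.999], [-0.008, -0.999, -0.046], [-1.0, 0.007, 0.014]]
wrist_force: [-14.6, 5.3, 14.8]
gripper_width: 0.005
```

Run:
```python
from station import r, viewer
import cv2
from h import *
p,d=viewer.capture("top");c=viewer.camera_params("top")
s=r.sense();print(s["tcp_pos"].round(4),s["ee_rot"].round(3)[:,0],s["wrist_force"].round(2))
cv2.imwrite("pics/t6.png",cv2.resize(p[175:295,255:355],None,fx=5,fy=5,interpolation=cv2.INTER_CUBIC)[:,:,::-1])
p,d=viewer.capture("scene")
cv2.imwrite("pics/s7.png",cv2.resize(p[200:300,240:340],None,fx=6,fy=6,interpolation=cv2.INTER_CUBIC)[:,:,::-1])
```

```text
[ 0.5525 -0.0077  0.0994] [-0.014 -0.008 -1.   ] [-13.2    3.28  14.54]
```

View pics/t6.png

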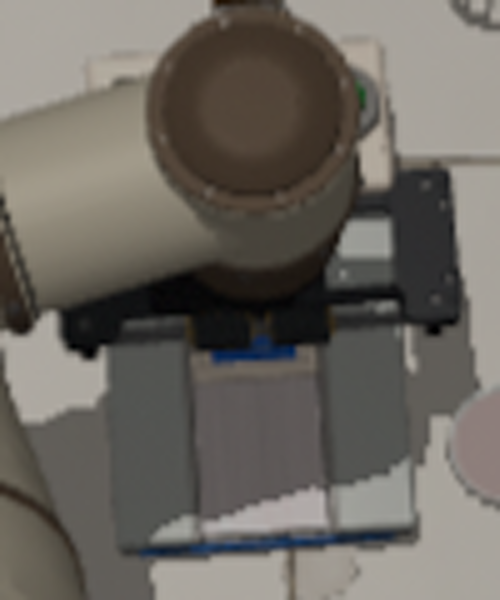

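View pics/s7.png

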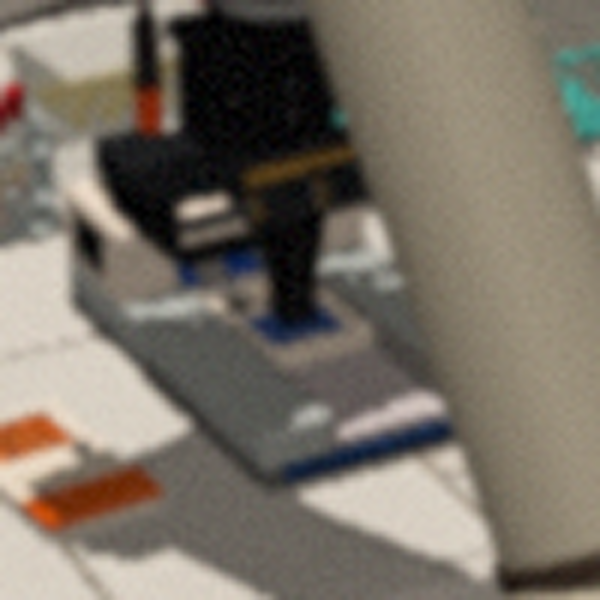

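Run:
```python
from station import r, viewer
from h import *
c=viewer.camera_params("top");p,d=viewer.capture("top")
for v in range(243,285): print(v,p[v,304],p[v,308],d[v,304].round(3),(pix2w(c,0,306,v,.034)*1000).round(1)[0], pix2w(c,0,306,v,.023)[0].round(4))
```

```text
243 [14 13 17] [22 42 74] 1.361 531.2 0.5333
244 [17 22 31] [28 44 70] 1.372 528.6 0.5307
245 [17 36 70] [21 42 76] 1.449 526.1 0.5281
246 [ 7 39 82] [23 45 80] 1.451 523.5 0.5255
247 [89 85 89] [86 82 85] 1.45 520.9 0.5229
248 [107 100  91] [105  97  89] 1.447 518.4 0.5203
249 [106  99  91] [105  98  89] 1.446 515.8 0.5177
250 [93 86 79] [95 88 82] 1.447 513.2 0.5152
251 [89 84 82] [90 85 83] 1.454 510.7 0.5126
252 [95 89 88] [93 87 86] 1.454 508.1 0.51
253 [95 89 88] [93 87 87] 1.453 505.6 0.5074
254 [95 89 88] [93 87 87] 1.456 503.0 0.5048
255 [95 89 88] [93 87 87] 1.455 500.4 0.5023
256 [94 89 88] [93 87 87] 1.453 497.9 0.4997
257 [94 89 87] [93 87 87] 1.452 495.3 0.4971
258 [94 89 87] [92 88 86] 1.449 492.8 0.4946
259 [94 88 88] [93 87 86] 1.455 490.2 0.492
260 [94 88 88] [93 87 86] 1.447 487.7 0.4894
261 [95 89 88] [93 87 86] 1.45 485.2 0.4869
262 [94 89 87] [93 88 87] 1.447 482.6 0.4843
263 [94 89 88] [93 88 87] 1.446 480.1 0.4817
264 [95 90 88] [93 88 87] 1.452 477.5 0.4792
265 [95 90 88] [93 88 87] 1.448 475.0 0.4766
266 [95 89 88] [93 87 86] 1.446 472.5 0.4741
267 [95 90 89] [94 88 87] 1.456 469.9 0.4715
268 [95 90 89] [94 88 87] 1.451 467.4 0.469
269 [95 89 88] [92 87 86] 1.449 464.9 0.4664
270 [95 90 89] [93 87 86] 1.449 462.3 0.4639
271 [95 89 89] [93 87 86] 1.444 459.8 0.4613
272 [95 89 89] [93 87 86] 1.445 457.3 0.4588
273 [95 89 89] [93 87 87] 1.447 454.8 0.4562
274 [95 90 89] [93 88 87] 1.44 452.2 0.4537
275 [96 91 90] [154 146 145] 1.449 449.7 0.4511
276 [144 140 139] [176 167 166] 1.442 447.2 0.4486
277 [172 167 166] [176 167 166] 1.444 444.7 0.4461
278 [176 172 171] [176 168 166] 1.44 442.2 0.4435
279 [176 172 171] [176 168 166] 1.44 439.6 0.441
280 [176 173 172] [175 170 168] 1.445 437.1 0.4385
281 [131 128 128] [130 127 125] 1.447 434.6 0.4359
282 [77 76 74] [62 69 78] 1.446 432.1 0.4334
283 [61 74 98] [47 67 96] 1.445 429.6 0.4309
284 [30 50 79] [44 58 80] 1.449 427.1 0.4284
```

It's within about 1–2 mm of home. I'll give one firmer push to seat it against the stop.

Request:
{"api": "move_arm", "payload": {"series": [[[0,-0.1,0,0.15,0.02,-0.005,0],[0,-0.1,0,0.15,0.02,0,0]]]}}

```text
time_s: 7.8
tcp_pos: [0.5536, -0.0074, 0.0991]
ee_rot: [[-0.028, 0.043, -0.999], [-0.015, -0.999, -0.042], [-0.999, 0.014, 0.029]]
wrist_force: [-22.6, 5.9, 23.7]
gripper_width: 0.006
```

Request:
{"api": "move_arm", "payload": {"series": [[[0,0.1,0,-0.02,0,0.08,0],[0,0.05,0,-0.02,0,0.1,0],[0,0,0,0,0,0.2,0],[0,0,0,0,0,0.5,0],[0,0,0,0,0,0.8,0],[0,0,0,0,0,0,0]]]}}

```text
time_s: 8.55
tcp_pos: [0.5515, -0.0074, 0.2045]
ee_rot: [[-0.048, 0.044, -0.998], [-0.015, -0.999, -0.043], [-0.999, 0.013, 0.048]]
wrist_force: [0.3, 0.2, -1.2]
gripper_width: 0.003
```

Run:
```python
from station import r, viewer
import cv2
from h import *
p,d=viewer.capture("top");c=viewer.camera_params("top")
s=r.sense();print(s["tcp_pos"].round(4),s["ee_rot"].round(3).tolist(),s["wrist_force"].round(2))
cv2.imwrite("pics/t7.png",cv2.resize(p[175:295,255:355],None,fx=5,fy=5,interpolation=cv2.INTER_CUBIC)[:,:,::-1])
for v in range(243,254): print(v,p[v,304],p[v,308],(pix2w(c,0,306,v,.036)*1000).round(1)[0],(1000*pix2w(c,np.median(d[v,300:312]),306,v)[2]).round(1))
p,d=viewer.capture("scene")
cv2.imwrite("pics/s8.png",cv2.resize(p[200:300,240:340],None,fx=6,fy=6,interpolation=cv2.INTER_CUBIC)[:,:,::-1])
```

```text
[ 0.55   -0.0076  0.2021] [[-0.053, 0.043, -0.998], [-0.016, -0.999, -0.042], [-0.998, 0.013, 0.053]] [-0.13  0.75 -1.48]
243 [15 41 78] [26 44 75] 530.8 35.0
244 [28 44 70] [23 43 77] 528.3 34.1
245 [21 43 77] [11 41 83] 525.7 35.0
246 [22 46 81] [45 58 84] 523.1 37.2
247 [86 83 86] [91 87 88] 520.6 37.9
248 [106  98  90] [107  99  91] 518.0 37.5
249 [107  99  91] [101  94  86] 515.5 36.4
250 [96 89 83] [93 87 82] 512.9 26.6
251 [92 87 85] [93 87 85] 510.3 28.3
252 [96 90 89] [94 88 88] 507.8 25.4
253 [96 90 89] [94 88 88] 505.2 28.3
```

View pics/t7.png

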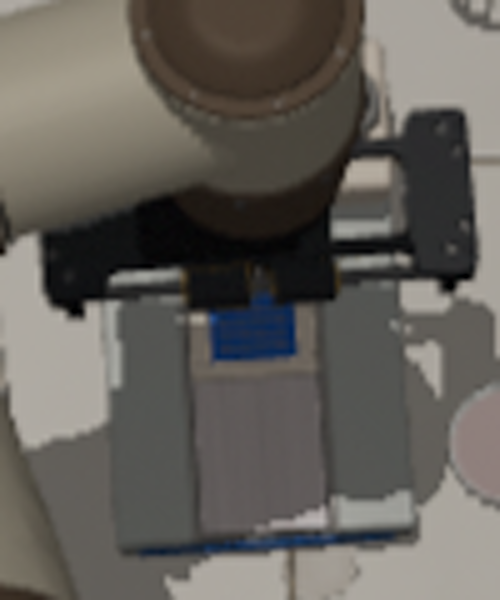

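View pics/s8.png

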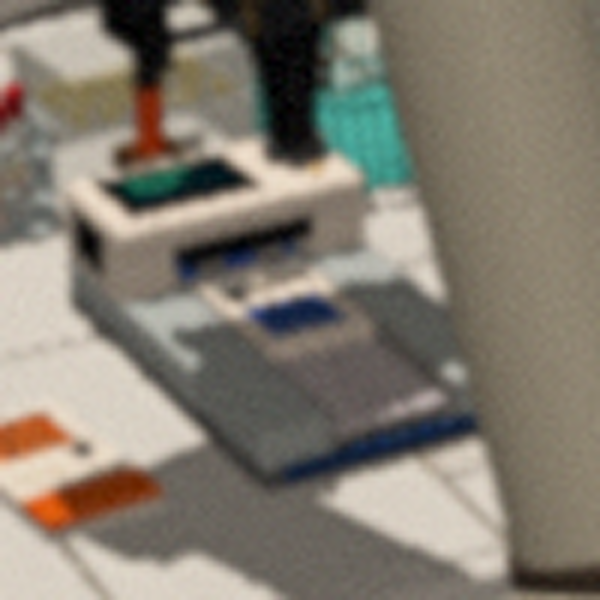

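Released, and the cartridge stayed put (top at about z = 36–37 mm). Before I touch the key I'll clear the view and check precisely that it's home.

Request:
{"api": "move_arm", "payload": {"series": [[[0.1,-0.4,0,-0.5,0.5,0.5,0],[0,0,0,-0.8,0.9,0.5,0],[0,0,0,-0.3,1,0,0],[0,0,0,0,1,0,0],[0,0,0,0,1,0,0],[0,0,0,0,0,0,0]]]}}

```text
time_s: 9.4
tcp_pos: [0.4562, 0.2515, 0.2483]
ee_rot: [[-0.014, 0.038, -0.999], [-0.008, -0.999, -0.038], [-1.0, 0.008, 0.014]]
wrist_force: [-0.7, -0.7, -0.9]
gripper_width: 0.006
```

Run:
```python
from station import r, viewer
import cv2
from h import *
P=[];D=[]
for i in range(8):
    p,d=viewer.capture("top");P.append(p.astype(float));D.append(d)
c=viewer.camera_params("top");p=np.mean(P,0);d=np.median(D,0)
np.savez("top2.npz",p=p,d=d)
s=r.sense();print(s["tcp_pos"].round(4),s["ee_rot"].round(3).tolist())
cv2.imwrite("pics/t8.png",cv2.resize(p[175:295,255:355].astype(np.uint8),None,fx=5,fy=5,interpolation=cv2.INTER_CUBIC)[:,:,::-1])
for v in list(range(206,286)):
    print(v,p[v,302:310].mean(0).round().astype(int),(pix2w(c,np.median(d[v,302:310]),306,v)*1000).round(1)[[0,2]],end=" | ")
```

```text
[0.4568 0.2472 0.2499] [[-0.012, 0.032, -0.999], [-0.007, -0.999, -0.032], [-1.0, 0.007, 0.013]]
206 [37 42 43] [616.  80.] | 207 [47 46 44] [613.2  80.7] | 208 [149 143 132] [611.2  78.8] | 209 [176 169 157] [608.4  79.5] | 210 [176 169 157] [606.   78.9] | 211 [176 170 158] [603.3  79.8] | 212 [168 160 149] [601.   78.7] | 213 [146 137 126] [598.8  77.2] | 214 [106  98  90] [597.5  72.2] | 215 [53 49 44] [597.9  59.7] | 216 [46 43 40] [600.1  39.6] | 217 [84 78 72] [597.9  37.7] | 218 [93 87 80] [595.1  38.6] | 219 [97 90 83] [592.4  38.7] | 220 [143 137 127] [590.   37.9] | 221 [161 156 144] [587.1  39.2] | 222 [158 153 141] [584.7  38.3] | 223 [137 132 123] [581.2  42.6] | 224 [116 112 107] [577.9  45.5] | 225 [103  99  94] [575.5  44.9] | 226 [134 128 119] [574.4  37.8] | 227 [168 162 150] [571.7  38.2] | 228 [176 170 158] [569.2  37.9] | 229 [176 170 158] [566.4  39.1] | 230 [175 170 160] [564.   38.2] | 231 [129 133 146] [561.7  36.8] | 232 [ 50  89 146] [559.4  35.3] | 233 [ 66  96 142] [556.8  35.2] | 234 [ 66  94 138] [554.1  35.8] | 235 [ 51  91 148] [551.5  35.8] | 236 [ 
[... 979 characters left out ...]
65 [175 168 166] [476.2  25.9] | 266 [175 168 166] [473.4  27.5] | 267 [176 168 166] [471.   26.6] | 268 [175 168 166] [468.4  26.7] | 269 [175 168 167] [465.8  27.1] | 270 [175 168 167] [463.5  25.8] | 271 [176 168 167] [460.7  27.2] | 272 [176 169 167] [458.2  27. ] | 273 [176 169 167] [455.7  27.1] | 274 [176 169 168] [453.2  26.6] | 275 [176 169 168] [450.7  26.7] | 276 [176 169 168] [448.1  26.8] | 277 [176 169 168] [445.6  26.5] | 278 [176 170 168] [443.1  26.7] | 279 [176 170 168] [440.5  27.4] | 280 [165 160 159] [438.   26.9] | 281 [114 111 110] [436.8  16. ] | 282 [74 76 79] [434.4  14.7] | 283 [59 73 98] [431.6  17.2] | 284 [35 53 79] [429.7  11.3] | 285 [87 86 84] [428.2   1.9] |
```

View pics/t8.png

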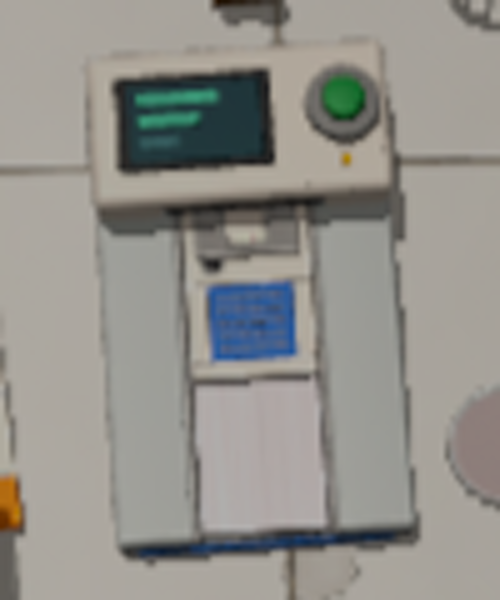

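Run:
```python
from h import *
a=np.load("top2.npz");f=np.load("top.npz");c={"mtx":f["mtx"],"pose":f["pose"]};p=a["p"];d=a["d"]
for u in (286,306,327):
  print("col",u)
  for v in list(range(179,192))+list(range(208,220))+list(range(274,290)):
    print(v,p[v,u-1:u+2].mean(0).round().astype(int),(pix2w(c,np.median(d[v,u-1:u+2]),u,v)*1000).round(1),end=" | ")
```

```text
col 286
179 [169 164 157] [711.   39.3   1. ] | 180 [169 164 157] [707.9  39.3   2.1] | 181 [169 165 157] [705.2  39.3   1.9] | 182 [169 164 156] [702.4  39.4   2.3] | 183 [168 164 156] [699.8  39.4   1.8] | 184 [168 164 156] [697.1  39.5   1.3] | 185 [163 157 147] [671.8  37.6  77.9] | 186 [170 161 150] [669.1  37.7  78.3] | 187 [176 168 156] [666.3  37.7  79. ] | 188 [176 168 156] [663.3  37.7  80.2] | 189 [149 142 131] [661.4  37.8  77.9] | 190 [86 82 76] [657.8  37.8  81.5] | 191 [37 44 45] [655.4  37.9  80.8] | 208 [45 45 44] [611.6  38.6  81.6] | 209 [126 122 113] [609.9  38.7  78.3] | 210 [167 161 150] [607.   38.8  79.8] | 211 [176 170 159] [604.4  38.8  79.7] | 212 [176 170 158] [602.1  38.9  79. ] | 213 [173 166 154] [599.5  38.9  79.2] | 214 [157 148 137] [597.4  39.   77.3] | 215 [118 110 100] [595.4  39.1  74.8] | 216 [81 76 69] [597.9  39.7  53.6] | 217 [79 74 68] [598.4  40.1  40.7] | 218 [81 79 75] [596.4  40.2  38.1] | 219 [82 82 79] [593.7  40.2  38.3] | 274 [159 159 154] [452.9  42.8  37.9] | 275 [159 159 154] [450.5  42.9  37.1] | 276 [159 160 154] [448.1  42.9  3
[... 3092 characters left out ...]
-64.2  38.1] | 219 [133 134 129] [591.4 -64.1  37.9] | 274 [157 158 152] [450.5 -59.6  37.1] | 275 [157 158 153] [448.1 -59.6  36.4] | 276 [157 158 153] [445.4 -59.5  37.7] | 277 [157 158 152] [442.9 -59.4  37.9] | 278 [158 158 152] [440.4 -59.3  37.8] | 279 [152 152 147] [437.9 -59.2  37.7] | 280 [113 113 110] [436.1 -59.4  32. ] | 281 [51 56 60] [435.4 -60.   16.8] | 282 [22 37 56] [432.7 -59.9  17.6] | 283 [65 67 72] [432.  -60.5   1.9] | 284 [100  97  93] [429.4 -60.4   1.9] | 285 [151 147 140] [427.  -60.4   0.9] | 286 [168 164 156] [424.3 -60.2   1.7] | 287 [168 164 156] [421.9 -60.2   0.7] | 288 [158 154 146] [419.1 -60.    2.5] | 289 [151 147 140] [ 4.168e+02 -6.010e+01  3.000e-01] |
```

The top view shows the cartridge held at z ≈ 27 mm, and by the analyser's edges its position is about 2 mm short of nominal home. That is within tolerance but near the limit, so I'll push again with only light down-force to make sure it's on the stop.

Request:
{"api": "move_arm", "payload": {"series": [[[0,0,0,0,-0.8,0,0],[0,0,0,0.2,-0.9,0,0],[0,0,0,0.4,-0.9,0,0],[0,0,0,0.4,-0.9,0,0],[0,0,0,0.3,-0.5,0,0],[0,0,0,0.1,-0.1,-0.4,0],[0,0,0,0,0,-0.4,0],[0,0,0,0,0,0,0]]]}}

```text
time_s: 10.8
tcp_pos: [0.5426, -0.0127, 0.2035]
ee_rot: [[-0.006, 0.024, -1.0], [-0.005, -1.0, -0.024], [-1.0, 0.005, 0.006]]
wrist_force: [0.2, -0.7, 0.5]
gripper_width: 0.004
```

Request:
{"api": "move_arm", "payload": {"series": [[[0,0,0.15,0.02,0.08,-0.4,0],[0,0,0,0,0,-0.5,0],[0,0,0,0,0,-0.4,0],[0,0,0,0,0,0,0]]]}}

```text
time_s: 11.3
tcp_pos: [0.5465, -0.0082, 0.1293]
ee_rot: [[0.005, 0.046, -0.999], [-0.004, -0.999, -0.046], [-1.0, 0.004, -0.005]]
wrist_force: [-0.1, -0.2, -0.5]
gripper_width: 0.005
```

Request:
{"api": "move_arm", "payload": {"series": [[[0,0,0,-0.03,0,-0.18,0],[0,0,0,0,0,-0.12,0],[0,0,0,0,0,-0.04,0],[0,0,0,0,0,-0.04,0]]]}}

```text
time_s: 11.8
tcp_pos: [0.5468, -0.0077, 0.1092]
ee_rot: [[0.012, 0.046, -0.999], [-0.003, -0.999, -0.046], [-1.0, 0.003, -0.012]]
wrist_force: [-0.1, -0.4, -0.5]
gripper_width: 0.008
```

Request:
{"api": "move_arm", "payload": {"series": [[[0,0.08,0,-0.02,0,-0.06,0],[0,0,0,0,0,-0.03,0]]]}}

```text
time_s: 12.05
tcp_pos: [0.5457, -0.0077, 0.104]
ee_rot: [[0.001, 0.047, -0.999], [-0.003, -0.999, -0.047], [-1.0, 0.003, -0.0]]
wrist_force: [-2.1, 1.0, 3.1]
gripper_width: 0.006
```

Light contact. Pushing forward.

Request:
{"api": "move_arm", "payload": {"series": [[[0,-0.03,0,0.07,0.004,-0.01,0],[0,-0.03,0,0.07,0.004,-0.01,0],[0,-0.05,0,0.1,0.01,-0.005,0]]]}}

```text
time_s: 12.42
tcp_pos: [0.5521, -0.0079, 0.1018]
ee_rot: [[-0.006, 0.044, -0.999], [-0.006, -0.999, -0.044], [-1.0, 0.006, 0.006]]
wrist_force: [-17.1, 4.1, 14.3]
gripper_width: 0.005
```

The tip stopped at the same x (0.5517 against 0.5516 before) at a different press depth, with 17 N on it. That is more than the 12 N the push should need, so it's a hard stop. I'll give one last shove and release.

Request:
{"api": "move_arm", "payload": {"series": [[[0,-0.1,0,0.2,0.03,0,0],[0,-0.1,0,0.2,0.02,0,0]]]}}

```text
time_s: 12.68
tcp_pos: [0.5545, -0.0081, 0.0992]
ee_rot: [[-0.035, 0.038, -0.999], [-0.015, -0.999, -0.037], [-0.999, 0.014, 0.035]]
wrist_force: [-25.8, 6.3, 26.4]
gripper_width: 0.005
```

Request:
{"api": "move_arm", "payload": {"series": [[[0,0,0,-0.03,0,0.1,0],[0,0,0,-0.02,0,0.12,0],[0,0,0,0,0,0.3,0],[0,0,0,0,0,0.7,0],[0,0,0,0,0,0.8,0],[0.1,-0.3,0.05,0,0,0,0],[0,0,0,0,0,0,0]]]}}

```text
time_s: 13.55
tcp_pos: [0.5556, -0.0075, 0.2262]
ee_rot: [[0.019, 0.045, -0.999], [0.001, -0.999, -0.045], [-1.0, 0.0, -0.019]]
wrist_force: [-0.0, 0.3, 0.1]
gripper_width: 0.002
```

Run:
```python
from station import r, viewer
import cv2
from h import *
p,d=viewer.capture("top");c=viewer.camera_params("top")
s=r.sense();print(s["tcp_pos"].round(4),s["ee_rot"].round(3).tolist(),s["wrist_force"].round(2))
for v in range(243,254): print(v,p[v,302:310].mean(0).round(),(1000*pix2w(c,np.median(d[v,300:312]),306,v)[2]).round(1))
f=np.load("top.npz");a=np.load("top2.npz")
hsv=cv2.cvtColor(a["p"].astype(np.uint8),cv2.COLOR_RGB2HSV);m=cv2.inRange(hsv,(50,120,60),(85,255,255));m[:,:315]=0;m[:,335:]=0;m[:180]=0;m[205:]=0
v,u=np.nonzero(m);print(len(u),u.mean(),v.mean(),np.median(a["d"][m>0]),pix2w(c,np.median(a["d"][m>0]),u.mean(),v.mean()).round(4))
```

```text
[ 0.5563 -0.0074  0.2265] [[0.02, 0.046, -0.999], [0.0, -0.999, -0.046], [-1.0, 0.001, -0.02]] [-0.17  0.04  1.5 ]
243 [20. 42. 77.] 35.7
244 [25. 44. 73.] 36.8
245 [17. 42. 80.] 35.1
246 [30. 49. 80.] 35.6
247 [88. 84. 85.] 37.4
248 [106.  98.  90.] 37.7
249 [105.  98.  89.] 37.0
250 [95. 89. 84.] 28.9
251 [92. 86. 85.] 28.5
252 [94. 88. 88.] 28.2
253 [94. 89. 88.] 25.5
52 323.36538461538464 194.15384615384616 1.4042728 [ 0.64   -0.0542  0.0996]
```

Request:
{"api": "move_arm", "payload": {"series": [[[0,0.14,0,0.4,-0.2,0,0],[0,0,0,0.5,-0.3,0,0],[0,0,0,0.35,-0.2,0,0],[0,0,0,0,0,-0.3,0],[0,0,0,0,0,-0.1,0],[0,0,0,0,0,0,0]]]}}

```text
time_s: 14.35
tcp_pos: [0.6356, -0.0508, 0.1979]
ee_rot: [[-0.005, 0.047, -0.999], [-0.002, -0.999, -0.047], [-1.0, 0.002, 0.005]]
wrist_force: [-0.0, 0.5, -0.4]
gripper_width: 0.006
```

Tip z is 0.128. Next I centre it over the key and descend to z 0.104.

Request:
{"api": "move_arm", "payload": {"series": [[[0,-0.03,0,0.08,-0.055,-0.2,0],[0,0,0,0,0,-0.15,0],[0,0,0,0,0,0,0]]]}}

```text
time_s: 14.72
tcp_pos: [0.6408, -0.0539, 0.1763]
ee_rot: [[0.0, 0.047, -0.999], [-0.002, -0.999, -0.047], [-1.0, 0.002, -0.0]]
wrist_force: [0.3, -0.1, -0.1]
gripper_width: 0.003
```

Run:
```python
from station import r, viewer
import cv2
from h import *
p,d=viewer.capture("scene")
s=r.sense();print(s["tcp_pos"].round(4),(s["tcp_pos"]+.07*s["ee_rot"][:,0]).round(4),s["wrist_force"].round(2))
cv2.imwrite("pics/s9.png",cv2.resize(p[190:290,240:340],None,fx=6,fy=6,interpolation=cv2.INTER_CUBIC)[:,:,::-1])
```

```text
[ 0.6411 -0.0539  0.1768] [ 0.6411 -0.0541  0.1068] [-0.19  0.41  1.4 ]
```

View pics/s9.png

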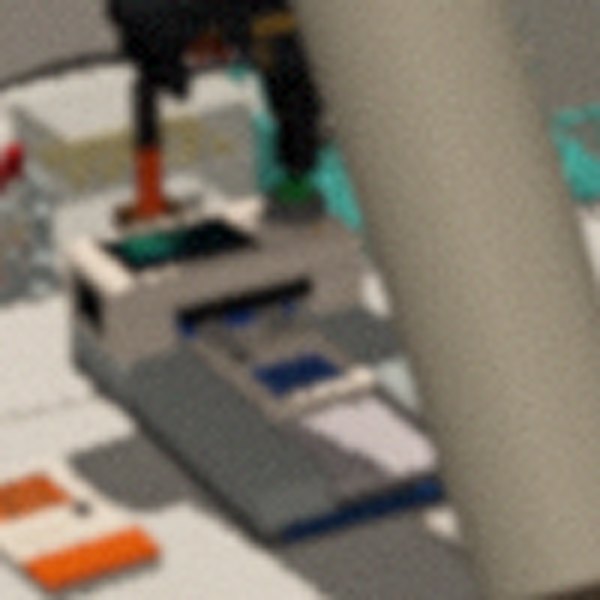

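The tips are right above the green key. Pressing.

Request:
{"api": "move_arm", "payload": {"series": [[[0,0,0,0,0,-0.1,0],[0,0,0,0,0,-0.06,0],[0,0,0,0,0,-0.04,0]]]}}

```text
time_s: 15.15
tcp_pos: [0.6413, -0.0538, 0.1659]
ee_rot: [[0.003, 0.048, -0.999], [-0.003, -0.999, -0.048], [-1.0, 0.003, -0.003]]
wrist_force: [-2.2, 1.0, 3.3]
gripper_width: 0.008
```

Request:
{"api": "move_arm", "payload": {"series": [[[0,0,0,0,0,-0.05,0],[0,0,0,0,0,-0.04,0]]]}}

```text
time_s: 15.4
tcp_pos: [0.6413, -0.0537, 0.165]
ee_rot: [[0.004, 0.05, -0.999], [-0.004, -0.999, -0.05], [-1.0, 0.004, -0.004]]
wrist_force: [-4.7, 2.3, 11.8]
gripper_width: 0.005
```

The key is bottomed: 11.8 N and no more travel. Lifting off.

Request:
{"api": "move_arm", "payload": {"series": [[[0,0,0,0,0,0.15,0],[0,0,0,0,0,0.6,0],[0,0,0,0,0,0.8,0],[0,0,0,-0.6,0.6,0.4,0],[0,0,0,-0.8,0.8,0,0],[0,0,0,-0.8,1,0,0],[0,0,0,-0.5,1,0,0],[0,0,0,0,1,0,0],[0,0,0,0,1,0,0],[0,0,0,0,0,0,0],[0,0,0,0,0,0,0]]]}}

```text
time_s: 16.77
tcp_pos: [0.4885, 0.2593, 0.2857]
ee_rot: [[0.011, 0.047, -0.999], [0.002, -0.999, -0.047], [-1.0, -0.002, -0.011]]
wrist_force: [-0.2, -0.8, -0.1]
gripper_width: 0.004
```

Run:
```python
from station import r, viewer
import cv2
from h import *
P=[];D=[]
for i in range(6):
    p,d=viewer.capture("top");P.append(p.astype(float));D.append(d)
p=np.mean(P,0);d=np.median(D,0);c=viewer.camera_params("top")
s=r.sense();print(s["tcp_pos"].round(4),s["wrist_force"].round(2))
for v in list(range(229,234))+list(range(245,252)): print(v,p[v,302:310].mean(0).round(),(1000*pix2w(c,np.median(d[v,302:310]),306,v)).round(1))
print("key z",pix2w(c,np.median(d[192:197,321:326]),323,194).round(4))
cv2.imwrite("pics/t9.png",p[:,:,::-1])
cv2.imwrite("pics/t9c.png",cv2.resize(p[175:295,235:395].astype(np.uint8),None,fx=5,fy=5,interpolation=cv2.INTER_CUBIC)[:,:,::-1])
```

```text
[0.4889 0.2583 0.2861] [-0.53 -0.4  -0.42]
229 [176. 170. 158.] [566.7 -10.   37.5]
230 [175. 170. 160.] [564.1  -9.9  37.4]
231 [130. 133. 146.] [561.8  -9.9  36.1]
232 [ 50.  90. 147.] [559.4  -9.8  35.4]
233 [ 65.  96. 143.] [556.8  -9.7  35.1]
245 [ 55.  94. 150.] [525.9  -9.   34.8]
246 [ 67.  98. 146.] [523.2  -8.9  35.4]
247 [153. 151. 152.] [520.2  -8.8  38. ]
248 [176. 170. 158.] [517.5  -8.8  38.9]
249 [161. 155. 144.] [515.   -8.7  38.3]
250 [119. 113. 106.] [514.3  -8.7  28. ]
251 [128. 121. 119.] [512.   -8.7  26.6]
key z [ 0.6403 -0.0533  0.0999][ WARN:0@6.287] global loadsave.cpp:1063 imwrite_ Unsupported depth image for selected encoder is fallbacked to CV_8U.
```

View pics/t9c.png

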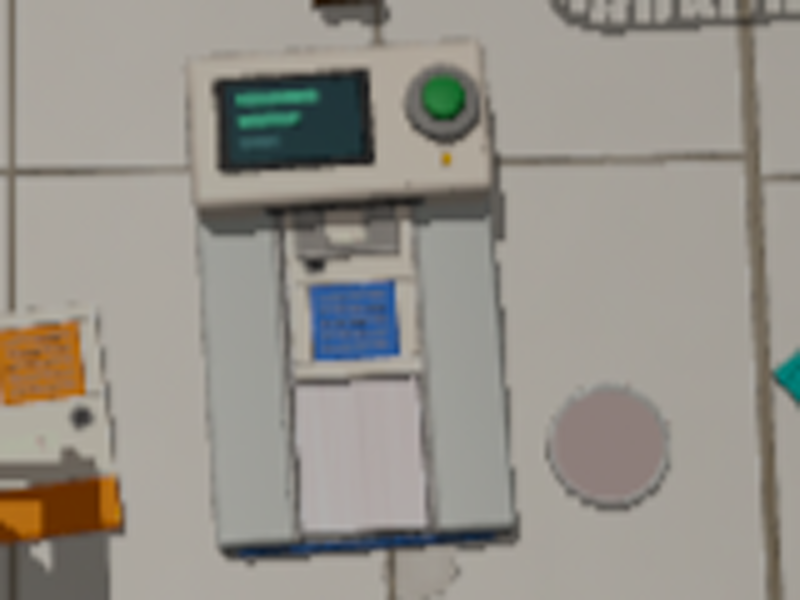

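View pics/t9.png

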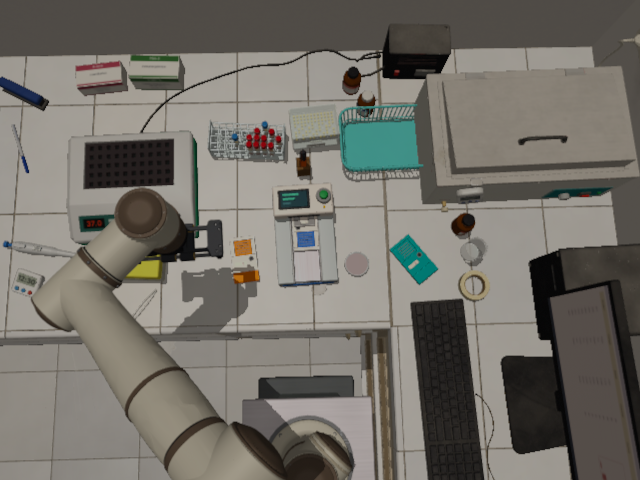

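The cartridge edges are pixel-identical before and after the second, firmer push, so it's on the stop. The key is up (z ≈ 0.100), the other things look unmoved and the arm is clear. Handing in.

```bash
python3 -c "
from station import r
print(r.finish_job())"
```

```text
the job is handed in; nothing more can be done
None
```

I loaded the cartridge, pressed the green start key and handed the job in at about 17 s of the 45 s allowed. No verdict is reported, so the points below rest on my own checks.

- **Loading:** With closed fingertips in the thumb dish I pressed the cartridge and plate down about 6–7 mm while the nose was still outside the lip. I then pushed it under the leaf spring to the end stop.
- **Home check:** I pushed twice, at different press depths. Both times the tip stopped at the same x (about 0.552 m), with 17–26 N on it. The cartridge's edges in the top view did not move between the two pushes.
- **Start key:** It bottomed at about 12 N and came back up, with its top at z ≈ 0.100 m as before.
- **Final state:** The exposed part of the heater plate is at z ≈ 27 mm, so the spring is holding the cartridge about 3 mm down. The cartridge looks level and still, the other things look unmoved in the picture, and the arm is clear.
- **One disagreement:** Judged by the analyser's edges in the top view, the cartridge sits about 2 mm (±1 mm) short of nominal home. That is within the 3 mm allowed and close to the measuring error. I trusted the repeated hard stop over it.

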